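# Empty the tip-out hopper of nuts into the bin

## Robot

A 7-joint arm with a two-finger parallel gripper is mounted at the origin on a cart in front of the work surface, level with it; the furniture and walls round the work are solid. World frame = base frame: x ahead of the robot, y to its left, z up, the work surface at z = 0. Lengths are in m, angles in rad, forces in N, time in s.
With the tool pointing down it reaches from about 0.4 to 0.85 m from the base axis. Payload 4.4 kg.
Tool frame: the origin (TCP) lies between the finger pads; the fingertips stand 22 mm ahead of it and the grasp point (between the pads) lies 3 mm ahead of it; z points along the fingers, y is the line along which they close (so a half turn about z gives the same grasp; the last joint's range is limited). The gripper opens to 94 mm and grips with 3 to 60 N. Pads are 16 mm wide; open, the fingers measure 119 mm over their backs; the gripper's body (75 mm by 177 mm) begins 78 mm behind the grasp point.
Start: joints at [1.268, 0.628, 0.038, 1.517, -0.027, 0.996, -0.02], TCP at [0.153, -0.632, 0.227] pointing down, gripper open.
Joint ranges: [-3.06, 3.06], [-0.37, 2.12], [-1.25, 1.32], [0.18, 2.47], [-1.1, 4.24], [0.23, 1.98], [-2.94, 2.94]. Speed limits (rad/s): [2.57, 2.57, 3.14, 3.14, 3.14, 3.14, 3.14].

## Interface

Orientations are given as [roll, pitch, yaw] about the fixed x, y, z axes, in that order (R = Rz(yaw) Ry(pitch) Rx(roll)).
In Python, from workcell import * gives the robot as it stands. The module is installed in compiled form; this text tells all that it offers.
- The arm moves only by the tool send_rows, never from a script. Its argument "deltas" is a list of rows, each a list of 3 entries, a list of its own where there are three numbers: the shift along the tool's x, y, z in units of 20 mm (1.0 is 20 mm), then the turn, a rotation vector about the tool's x, y, z in units of 6 degrees (1.0 is 6 degrees), then the opening, from -1 (shut) to 1 (fully open). A call has 1 to 8 rows; each row shifts and turns the commanded pose from where the row before left it, along the tool's axes as they then stand; what a row does not reach is not made up. A row lasts 1/8 s, in which the tool goes at most 62.5 mm and 10.7 degrees, less where a joint would pass 70% of its speed; a pose out of reach is approached as far as the arm can. A call with a number of a shift or a turn outside -1 to 1 is refused whole. A call with a gripper value outside its range is refused whole. The fingers move at their own pace and stop on an object; "newtons" is the grip in N (left out, the last holds). Time passes only in rows, so rows that do not move let the fingers close. It gives the time, the measured TCP pose, the force, the opening and the grip force at its end, in the units of the state.
- get_obs(): the state, without advancing time (a new reading comes with each control period).
- snapshot(name): name is "side" or "top"; returns the picture (480x640x3 uint8, blue, green, red); there is no depth.
- camera_model(name): a dict with "intrinsics" (3x3 intrinsics, pixels), "rvec" (rotation vector, rad) and "tvec" (3), from world to camera coordinates, as OpenCV has them. Camera axes: x right, y down, z forward; pixel columns grow to the right and rows downward; lengths in m; the calibration is good to about 2 mm. A picture is of the moment at which its call begins. camera_model takes no time and is no camera call.
- job_done(): hands the job in; it is judged then, once.
The state is a dict: "clock": time; "joint_pos": joint angles; "joint_vel": joint speeds; "tau": joint torques, N m; "position": TCP position; "tool_rot": TCP orientation; "wrist_force": force on the tool from outside, world axes, zero at the start; "wrist_torque": the same for the moment, N m; "grip_width": finger opening in m; "gripper_force": force on a finger pad.
Only numpy, scipy, OpenCV 4.12 (cv2) and the standard library are available. Lean on these libraries where they do the work, as an engineer would, in place of code of your own. Each camera call takes 0.05 s, during which the arm holds its last target. There are 200 camera calls.

## Task

Empty all four nuts from the tip-out hopper into the bin that stands under its spout: pull the hopper out by the knob, past the spring catch and right up to its stop, then take hold of the bar on its tail and tip it right over until the nuts have slid out. Lower it gently back to level, never letting it slam either way, push it fully home and let go. Leave the bin and everything else on the bench where it stands.

Things in the scene. Friction and masses are not known exactly. Their poses are not given: they have to be found in the camera images.
- hopper_stand: grey steel stand of the hopper, fixed: cheeks with outer faces at y = +-58 mm, 112 mm high (167 mm behind x = +22 mm), back at x = +88 mm, flat hood over the rear (x = +21 to +89 mm, 165 to 169 mm above the bench). Origin on the bench, 70 mm behind the cheeks' front edges; x axis to the stand's back (the hopper is pulled out along -x), y across, z up
- slide_frame (a joint): travel of the slide frame that carries the hopper, m: 0 = home, 0.110 = out at its stop. Drags with about 3 N; a spring catch resists with roughly 10 N more between about 0.095 and 0.109, then holds the frame out; going home it is pushed back over the catch. Only when out can the tail be reached and tipped: further in it lies under the hood
- pull_knob (a point): middle of the upright black knob that moves the slide frame: 20 mm across, 29 mm tall, on a bracket beside the spout, outside the cheek (95 mm from the centre line, stand's -y side); its top is 13 mm above this point, the bracket 23 mm below. It does not tip with the hopper. Axes as the stand's
- pivot (a point): middle of the hopper's pivot pin, at the front of the slide frame, 100 mm above the bench; the hopper turns about the line through it along the stand's y axis. Travels with the slide frame; axes as the stand's
- hopper (a joint): tipping angle of the hopper about the pivot, rad: 0 = level, at rest; grows as the tail is lifted up and over to the front; stop at 1.92. Turns freely: let go below about 1.2 it falls back, above that forward. About 0.3 kg; steel trough 100 mm long, 78 mm wide, 50 mm deep, its 45 degree spout reaching 33 mm ahead of the pivot
- tail_bar (a point): middle of the round bar on the hopper's tail: 10 mm thick, 60 mm long, parallel to the pivot, 30 mm clear of the rear wall, 50 mm free between its arms. Level, it lies 135 mm behind and 44 mm above the pivot. Under the hood while home; once out it is open from above and can turn in the fingers. The point turns with the hopper
- catch_bin: loose grey-green open bin, 124 x 175 x 70 mm, with its low end (31 mm) under the spout, already in place. Origin at the middle of its underside; y along its length (inside -79 to +77 mm), x across (inside -51 to +51 mm), z up; floor 3 mm thick
- nut_1: one of four steel nuts, 24 x 28 x 13 mm, alike, lying in the hopper at the start. Origin at the middle of its underside, z along its hole
- nut_2: one of four steel nuts, 24 x 28 x 13 mm, alike, lying in the hopper at the start. Origin at the middle of its underside, z along its hole
- nut_3: one of four steel nuts, 24 x 28 x 13 mm, alike, lying in the hopper at the start. Origin at the middle of its underside, z along its hole
- nut_4: one of four steel nuts, 24 x 28 x 13 mm, alike, lying in the hopper at the start. Origin at the middle of its underside, z along its hole
- bolt: bystander: steel bolt standing on its head, 28 mm wide, 62 mm tall, beside the bin. Origin at the middle of its foot
- v_block: bystander: steel V-block, 50 x 40 x 36 mm, beside the bin. Origin at the middle of its underside
- tall_core: bystander: black winding core standing upright, 62 mm wide, 122 mm tall, left of the work. Origin at the middle of its foot
There are look-alikes about, which are no part of the job. What is shaped like the nut_1 but black or red is not meant.

How it is judged:
By the outcome, as a careful person would: the job done as asked, in the order asked, and still so for the second after the job is handed in, with the robot touching nothing.
It also fails if it takes over 70 s, if anything falls off the work surface, if the arm or the gripper's body presses on something with over 40 N, if the wrist force passes 120 N, or if a joint passes its speed limit or range.

## Working session

There is one attempt and no reset: what is moved stays moved. The work goes in short steps, Python scripts to look and compute and a tool call to move; the robot and the scene stay as the last step left them, time stands still between calls to the robot, and variables do not carry over. Pictures are saved under pics/ and viewed, at most 10 in all, crops included, and the job is handed in when it is done.

Besides the shell and the picture viewer there is one more tool, called after "Request:" as name(argument=value, ...), one argument or row to a line, values as JSON. send_rows: Moves the arm, as the interface text tells. Shifts and turns lie within -1 to 1; 1 stands for 20 mm of shift or 6 degrees of turn. Its arguments: {"type":"object","properties":{"deltas":{"type":"array","items":{"type":"array"}},"newtons":{"type":"number"}},"required":["deltas"]}

```bash
mkdir -p pics
python3 - <<'E'
from workcell import *
import cv2
for n in("side","top"):
    cv2.imwrite(f"pics/{n}0.png",snapshot(n)); print(n,camera_model(n))
print(get_obs())
E
```

```text
side {'intrinsics': array([[533.36144739,   0.        , 328.58337779],
       [  0.        , 533.36144739, 244.73896975],
       [  0.        ,   0.        ,   1.        ]]), 'rvec': array([ 2.23277154, -0.29196848,  0.15996478]), 'tvec': array([-0.59468858,  0.06377695,  0.97289512])}
top {'intrinsics': array([[526.67838017,   0.        , 317.42857331],
       [  0.        , 526.67838017, 250.62856308],
       [  0.        ,   0.        ,   1.        ]]), 'rvec': array([ 2.15565305, -2.0925188 ,  0.23352386]), 'tvec': array([-0.21145317,  0.60765141,  1.02161334])}
{'clock': 0.1, 'joint_pos': array([ 1.26818783,  0.62921387,  0.03842542,  1.51821793, -0.02701122,
        0.99630617, -0.01997347]), 'joint_vel': array([-4.53599659e-04, -1.28692309e-03, -2.86927895e-03, -3.28548878e-03,
       -5.90642712e-06, -1.32417039e-03,  3.27680242e-04]), 'tau': array([ 3.27112655e-03, -5.50789762e+01,  1.14752926e+00, -1.87115371e+01,
       -5.21586486e-02,  1.92265352e-02,  4.94718711e-05]), 'position': array([ 0.1524104 , -0.63132655,  0.22668748]), 'tool_rot': array([-3.13996426e+00, -7.75738573e-06,  2.36845691e-01]), 'wrist_force': array([-0.09118161, -0.13986411,  0.46610782]), 'wrist_torque': array([ 0.0053328 ,  0.03758686, -0.00879596]), 'gripper_force': 0.0, 'grip_width': 0.09411474473334752}
```

View pics/top0.png

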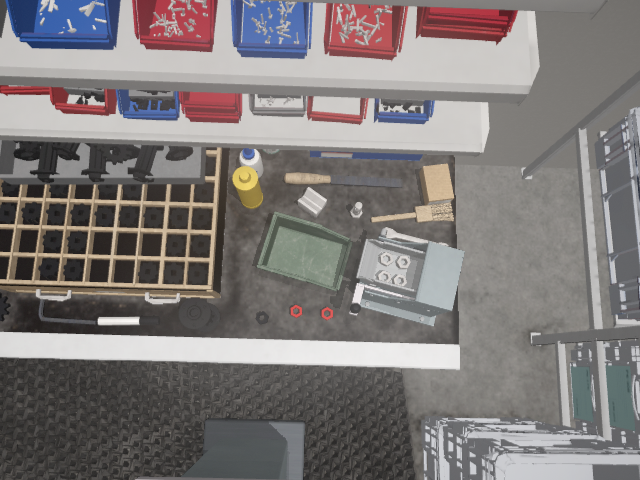

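View pics/side0.png

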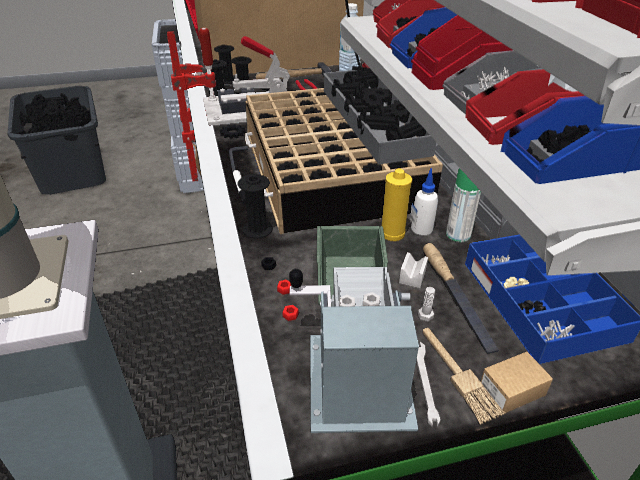

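```bash
cat > h.py <<'E'
from workcell import *
import cv2, numpy as np
from scipy.spatial.transform import Rotation as Rn
def cam(n):
    c=camera_model(n); return np.array(c["intrinsics"]),cv2.Rodrigues(np.array(c["rvec"]))[0],np.array(c["tvec"]).reshape(3)
def w(n,u,v,z):
    K,R,t=cam(n); d=R.T@np.linalg.inv(K)@[u,v,1]; o=-R.T@t
    return o+d*(z-o[2])/d[2]
def px(n,P):
    K,R,t=cam(n); p=K@(R@np.asarray(P)+t); return p[:2]/p[2]
def crop(n,x0,x1,y0,y1,s,f):
    im=snapshot(n)[y0:y1,x0:x1]; cv2.imwrite(f,cv2.resize(im,None,fx=s,fy=s,interpolation=cv2.INTER_CUBIC))
E
python3 - <<'E'
from h import *
crop("top",250,480,200,340,3.4,"pics/t1.png")
crop("side",260,440,220,440,2.7,"pics/s1.png")
np.set_printoptions(precision=4,suppress=True)
for u,v in((0,0),(320,250),(410,275)): print(w("top",u,v,0))
for n in("top","side"): K,R,t=cam(n);print(-R.T@t)
E
```

```text
[1.211 0.578 0.   ]
[ 0.6281 -0.1999  0.    ]
[ 0.579  -0.3967  0.    ]
[ 0.3975 -0.1763  1.1263]
[ 0.3747 -0.8478  0.6671]
```

View pics/t1.png

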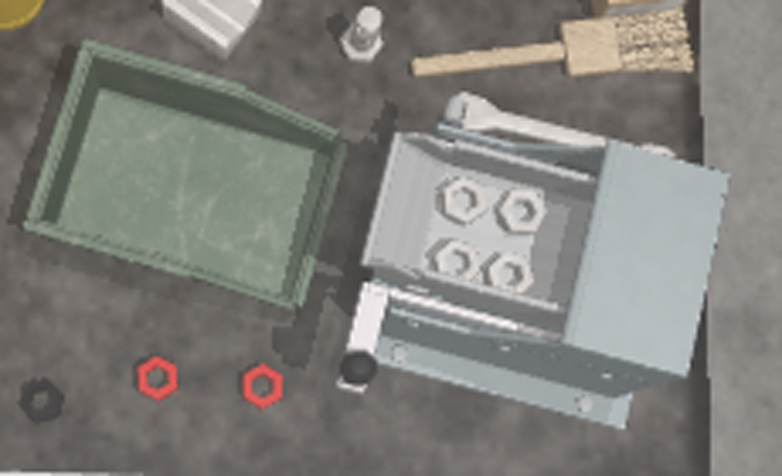

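View pics/s1.png

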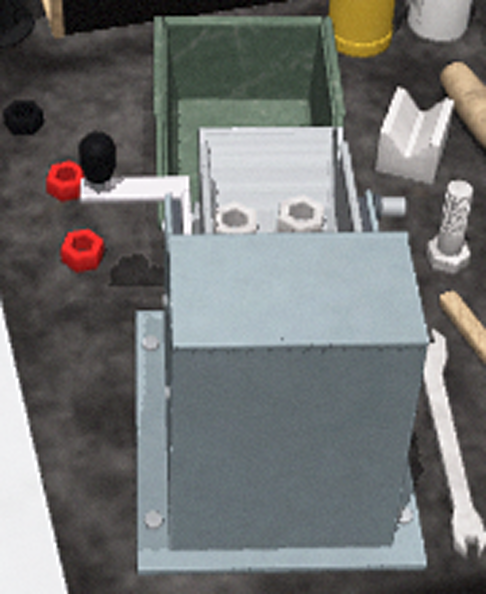

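Run:
```python
from h import *
np.set_printoptions(precision=4,suppress=True)
T=lambda u,v:(250+u/3.4,200+v/3.4); S=lambda u,v:(260+u/2.7,220+v/2.7)
H=[w("top",*T(*p),.169) for p in((608,142),(728,175),(687,375),(567,340))]
print(np.array(H)); H=[h[:2] for h in H]
HS=[w("side",*S(*p),.169) for p in((407,233),(425,343),(175,346),(168,236))]
print(np.array(HS))
src=np.array([(21,58),(89,58),(89,-58),(21,-58)])/1e3
for X in(H,np.array(HS)[:,:2]):
    M,_=None,None
    a=src-src.mean(0); b=np.array(X)-np.mean(X,0)
    th=np.arctan2((a[:,0]*b[:,1]-a[:,1]*b[:,0]).sum(),(a*b).sum()); R=np.array([[np.cos(th),-np.sin(th)],[np.sin(th),np.cos(th)]])
    o=np.mean(X,0)-R@src.mean(0); print("yaw",np.degrees(th),"o",o,"res",(o+src@R.T-X)*1e3)
    for k in ((-.1,-.095),): print("knob?",o+R@k)
# triangulate knob
P=[];q=[]
for n,c in(("top",T(358,367)),("side",S(98,157))):
    K,R,t=cam(n);P.append(K@np.c_[R,t]);q.append(np.array(c))
X=cv2.triangulatePoints(P[0],P[1],q[0],q[1]);X=(X[:3]/X[3]).ravel();print("knob",X,px("top",X)-q[0],px("side",X)-q[1])
print((X[:2]-o)@R[:2,:2] if 0 else "", [ (lambda th,o:(np.array([[np.cos(th),np.sin(th)],[-np.sin(th),np.cos(th)]])@(X[:2]-o)))(th,o)])
```

```text
[[ 0.6157 -0.3994  0.169 ]
 [ 0.5993 -0.4653  0.169 ]
 [ 0.489  -0.4401  0.169 ]
 [ 0.5059 -0.3757  0.169 ]]
[[ 0.6157 -0.4015  0.169 ]
 [ 0.5974 -0.4678  0.169 ]
 [ 0.4887 -0.4413  0.169 ]
 [ 0.503  -0.3745  0.169 ]]
yaw -103.00276100384428 o [ 0.5649 -0.3665] res [[ 0.9317 -0.6251]
 [ 2.0544 -1.0069]
 [-0.7032 -0.1036]
 [-2.2829  1.7356]]
knob? [ 0.4948 -0.2477]
yaw -103.65082352338207 o [ 0.5642 -0.3678] res [[-0.1443 -0.4063]
 [ 2.1538 -0.2013]
 [-1.8408  0.6498]
 [-0.1687 -0.0421]]
knob? [ 0.4955 -0.2482]
knob [ 0.4918 -0.267   0.1282] [-0.0147  0.1094] [ 0.1347 -0.0233]
 [array([-0.0808, -0.0942])]
```

Request:
send_rows(
  deltas=[
    [[0,0,0],[0,0,0.9],0.1],
    [[0,0,0],[0,0,0.9],0.1],
    [[0,0,0],[0,0,0.9],0.1],
    [[0,0,0],[0,0,0.9],0.1],
    [[0,0,0],[0,0,0.88],0.1],
    [[0.56,-0.98,0],[0,0,0],0.1],
    [[0.56,-0.98,0],[0,0,0],0.1],
    [[0.56,-0.98,0],[0,0,0],0.1],
  ],
  newtons=30,
)

```text
clock: 1.2
position: [0.2008, -0.5804, 0.2275]
tool_rot: [-3.141, -0.001, -0.23]
wrist_force: [1.5, -0.2, -0.3]
grip_width: 0.052
gripper_force: 0.0
```

Request:
send_rows(
  deltas=[
    [[0.56,-0.98,0],[0,0,0],0.1],
    [[0.56,-0.98,0],[0,0,0],0.1],
    [[0.56,-0.98,0],[0,0,0],0.1],
    [[0.56,-0.98,0],[0,0,0],0.1],
    [[0.56,-0.98,0],[0,0,0],0.1],
    [[0.56,-0.98,0],[0,0,0],0.1],
    [[0.56,-0.98,0],[0,0,0],0.1],
    [[0.56,-0.98,0],[0,0,0],0.1],
  ],
)

```text
clock: 2.2
position: [0.323, -0.4493, 0.2275]
tool_rot: [3.142, -0.0, -0.232]
wrist_force: [1.1, 0.2, 0.0]
grip_width: 0.0519
gripper_force: 0.0
```

Request:
send_rows(
  deltas=[
    [[0.56,-0.98,0],[0,0,0],0.1],
    [[0.56,-0.98,0],[0,0,0],0.1],
    [[0.56,-0.98,0],[0,0,0],0.1],
    [[0.56,-0.98,0],[0,0,0],0.1],
    [[0.56,-0.98,0],[0,0,0],0.1],
    [[0.56,-0.98,0],[0,0,0],0.1],
    [[0,0,0],[0,0,0],0.1],
    [[0,0,0],[0,0,0],0.1],
  ],
)

```text
clock: 3.2
position: [0.4139, -0.352, 0.2276]
tool_rot: [3.141, 0.0, -0.233]
wrist_force: [0.0, 0.1, 0.2]
grip_width: 0.0519
gripper_force: 0.0
```

Request:
send_rows(
  deltas=[
    [[0.47,-0.84,0],[0,0,0],0.1],
    [[0.47,-0.84,0],[0,0,0],0.1],
    [[0.47,-0.84,0],[0,0,0],0.1],
    [[0.47,-0.84,0],[0,0,0],0.1],
    [[0.47,-0.84,0],[0,0,0],0.1],
    [[0.47,-0.84,0],[0,0,0],0.1],
    [[0,0,0.7],[0,0,0],0.1],
    [[0,0,0.7],[0,0,0],0.1],
  ],
)

```text
clock: 4.2
position: [0.4919, -0.2667, 0.1983]
tool_rot: [3.141, 0.001, -0.233]
wrist_force: [-0.6, -0.7, 0.6]
grip_width: 0.0517
gripper_force: 0.0
```

Run:
```python
from h import *
crop("side",250,450,180,330,4,"pics/s2.png")
print(get_obs()["position"])
```

```text
[ 0.49053329 -0.26639991  0.19643427]
```

View pics/s2.png

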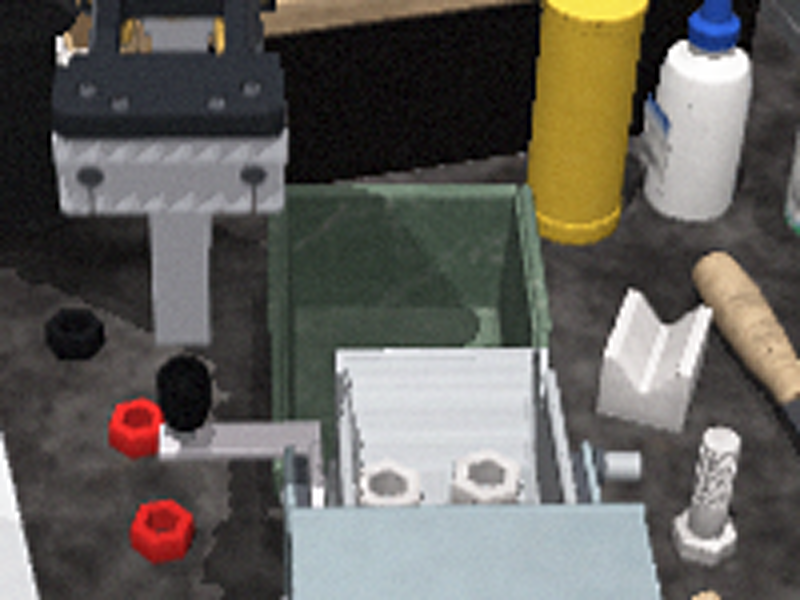

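The picture shows the finger directly over the knob (knob at crop (185,392), finger at x≈183); the pivot pin end is at crop (622,465).

Request:
send_rows(
  deltas=[
    [[0,0,0.8],[0,0,0],0.1],
    [[0,0,0.8],[0,0,0],0.1],
    [[0,0,0.8],[0,0,0],0.1],
    [[0,0,0.75],[0,0,0],0.1],
    [[0,0,0],[0,0,0],-0.7],
    [[0,0,0],[0,0,0],-0.7],
    [[0,0,0],[0,0,0],-0.7],
    [[0,0,0],[0,0,0],-0.7],
  ],
  newtons=35,
)

```text
clock: 5.25
position: [0.493, -0.2667, 0.1371]
tool_rot: [3.141, -0.001, -0.232]
wrist_force: [-0.7, 0.6, 1.5]
grip_width: 0.019
gripper_force: 35.0
```

Run:
```python
from h import *
o=get_obs();print(o["position"],o["grip_width"],o["gripper_force"],o["wrist_force"])
print(w("side",250+622/4,180+465/4,.1), w("side",250+600/4,180+465/4,.1))
```

```text
[ 0.49300097 -0.26672434  0.13707688] 0.01901673542146436 35.00147025799379 [-0.68130889  0.63602258  1.53973522]
[ 0.64951076 -0.31772466  0.1       ] [ 0.64138402 -0.31563106  0.1       ]
```

Request:
send_rows(
  deltas=[
    [[0,-0.4,0],[0,0,0],-0.7],
    [[0,-0.6,0],[0,0,0],-0.7],
    [[0,-0.6,0],[0,0,0],-0.7],
    [[0,-0.6,0],[0,0,0],-0.7],
    [[0,-0.6,0],[0,0,0],-0.7],
    [[0,-0.6,0],[0,0,0],-0.7],
    [[0,-0.6,0],[0,0,0],-0.7],
    [[0,-0.4,0],[0,0,0],-0.7],
  ],
)

```text
clock: 6.25
position: [0.514, -0.1793, 0.137]
tool_rot: [-3.141, -0.002, -0.231]
wrist_force: [1.4, -3.5, 5.7]
grip_width: 0.019
gripper_force: 35.0
```

Request:
send_rows(
  deltas=[
    [[0,-0.3,0],[0,0,0],-0.7],
    [[0,-0.2,0],[0,0,0],-0.7],
    [[0,-0.2,0],[0,0,0],-0.7],
    [[0,-0.2,0],[0,0,0],-0.7],
    [[0,-0.2,0],[0,0,0],-0.7],
    [[0,0,0],[0,0,0],-0.7],
  ],
)

```text
clock: 7.0
position: [0.5186, -0.1603, 0.137]
tool_rot: [3.14, -0.002, -0.232]
wrist_force: [-0.5, -7.2, 4.5]
grip_width: 0.019
gripper_force: 35.0
```

Request:
send_rows(
  deltas=[
    [[0,-0.1,0],[0,0,0],-0.7],
    [[0,-0.1,0],[0,0,0],-0.7],
    [[0,-0.1,0],[0,0,0],-0.7],
    [[0,0,0],[0,0,0],-0.7],
  ],
)

```text
clock: 7.5
position: [0.5187, -0.1601, 0.137]
tool_rot: [3.133, -0.003, -0.236]
wrist_force: [-2.2, -17.6, 2.3]
grip_width: 0.0193
gripper_force: 35.0
```

Request:
send_rows(
  deltas=[
    [[0,0.3,0],[0,0,0],-0.7],
    [[0,0,0],[0,0,0],0.1],
    [[0,0,0],[0,0,0],0.1],
    [[0,0,0],[0,0,0],0.1],
    [[0,0,-0.5],[0,0,0],0.1],
    [[0,0,-1],[0,0,0],0.1],
    [[0,0,-1],[0,0,0],0.1],
    [[0,0,-1],[0,0,0],0.1],
  ],
)

```text
clock: 8.5
position: [0.518, -0.1591, 0.2077]
tool_rot: [-3.141, -0.0, -0.232]
wrist_force: [0.2, -0.3, 1.1]
grip_width: 0.052
gripper_force: 0.0
```

Request:
send_rows(
  deltas=[
    [[0,0,-1],[0,0,0],0.1],
    [[0,0,-0.5],[0,0,0],0.1],
    [[-1,-1,0],[0,0,0],-0.4],
    [[-1,-1,0],[0,0,0],-0.4],
    [[-1,-1,0],[0,0,0],-0.4],
    [[0,0,0],[0,0,0],-0.4],
  ],
)

```text
clock: 9.25
position: [0.4724, -0.0853, 0.2365]
tool_rot: [-3.141, 0.001, -0.229]
wrist_force: [0.7, -0.7, -0.1]
grip_width: 0.0281
gripper_force: 0.0
```

Run:
```python
from h import *
crop("top",290,490,190,340,4,"pics/t2.png")
cv2.imwrite("pics/s3.png",cv2.resize(snapshot("side")[180:380,250:450],None,fx=3,fy=3))
print(get_obs()["position"])
```

```text
[ 0.47389419 -0.08762786  0.23670587]
```

View pics/t2.png

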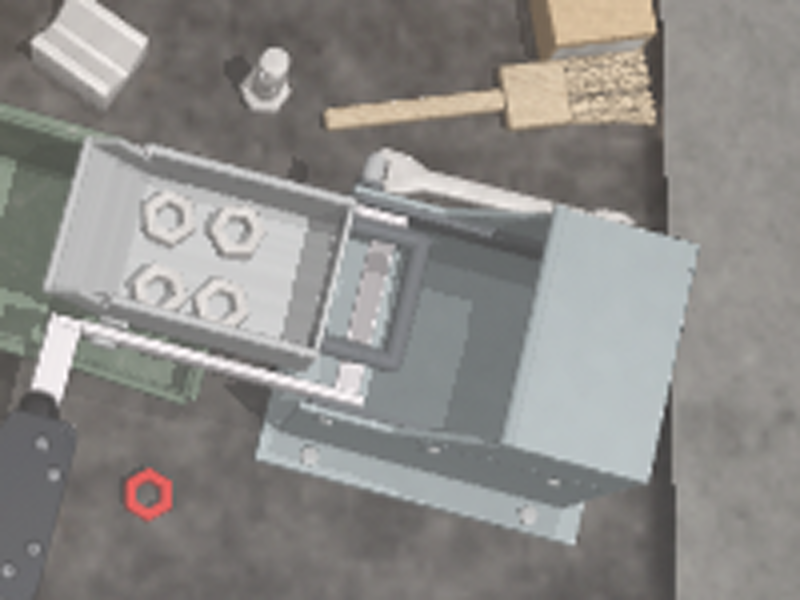

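View pics/s3.png

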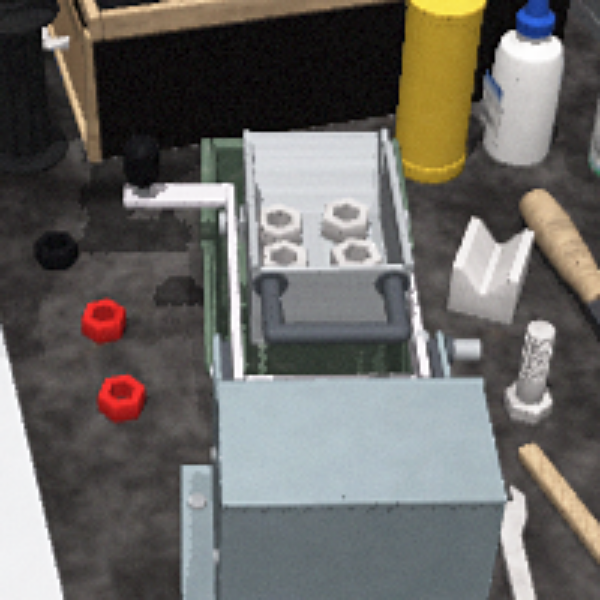

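The pictures show the frame fully out; the bar's middle is at top crop (405,300) and side crop (337,330), and all four nuts lie in the trough.

Run:
```python
from h import *
np.set_printoptions(precision=4,suppress=True)
T=lambda u,v:(290+u/4,190+v/4); S=lambda u,v:(250+u/3,180+v/3)
for a,b in (((405,300),(337,330)),):
    a=T(*a);b=S(*b)
    print(w("top",*a,.144),w("side",*b,.144))
e=[w("top",*T(*p),.144) for p in((418,240),(390,362))];print(e)
e=[w("side",*S(*p),.144) for p in((270,333),(406,328))];print(e)
# spout lip / trough rim rear
print("rear rim", w("top",*T(335,280),.15), w("side",*S(333,270),.15))
o=get_obs()["position"];B=w("top",*T(405,300),.144); B=(B+w("side",*S(337,330),.144))/2
R=Rn.from_euler("xyz",[np.pi,0,-.232]).as_matrix()
print("tool units",R.T@(B-o)/.02)
st=np.array([.5645,-.367]);x=np.array([-.23,-.973]);y=np.array([.973,-.23]);print("local",(B[:2]-st)@x,(B[:2]-st)@y)
```

```text
[ 0.5739 -0.3329  0.144 ] [ 0.5734 -0.3317  0.144 ]
[array([ 0.6032, -0.3392,  0.144 ]), array([ 0.544 , -0.3258,  0.144 ])]
[array([ 0.5421, -0.3257,  0.144 ]), array([ 0.6056, -0.3385,  0.144 ])]
rear rim [ 0.5814 -0.2988  0.15  ] [ 0.5824 -0.2968  0.15  ]
tool units [ 7.6664 10.7588  4.6353]
local -0.035872372257161354 0.0009101237027934802
```

Request:
send_rows(
  deltas=[
    [[0.7,0.98,0],[0,0,0],-0.4],
    [[0.7,0.98,0],[0,0,0],-0.4],
    [[0.7,0.98,0],[0,0,0],-0.4],
    [[0.7,0.98,0],[0,0,0],-0.4],
    [[0.7,0.98,0],[0,0,0],-0.4],
    [[0.7,0.98,0],[0,0,0],-0.4],
    [[0.7,0.98,0],[0,0,0],-0.4],
    [[0.7,0.98,0],[0,0,0],-0.4],
  ],
)

```text
clock: 10.35
position: [0.5466, -0.268, 0.2362]
tool_rot: [3.141, -0.0, -0.234]
wrist_force: [0.4, 0.1, 1.0]
grip_width: 0.0285
gripper_force: 0.0
```

Request:
send_rows(
  deltas=[
    [[0.7,0.98,0],[0,0,0],-0.4],
    [[0.7,0.98,0],[0,0,0],-0.4],
    [[0.67,0.98,0],[0,0,0],-0.4],
    [[0,0,0],[0,0,0],-0.4],
    [[0,0,0],[0,0,0],-0.4],
  ],
)

```text
clock: 10.98
position: [0.5726, -0.3319, 0.2361]
tool_rot: [-3.141, 0.001, -0.233]
wrist_force: [0.5, 0.1, -0.8]
grip_width: 0.0283
gripper_force: 0.0
```

Request:
send_rows(
  deltas=[
    [[0,0,0.8],[0,0,0],-0.4],
    [[0,0,0.8],[0,0,0],-0.4],
    [[0,0,0.8],[0,0,0],-0.4],
    [[0,0,0.8],[0,0,0],-0.4],
    [[0,0,0.7],[0,0,0],-0.4],
    [[0,0,0.55],[0,0,0],-0.4],
    [[0,0,0],[0,0,0],-0.4],
  ],
)

```text
clock: 11.85
position: [0.5725, -0.332, 0.1464]
tool_rot: [-3.141, 0.002, -0.232]
wrist_force: [-0.5, 0.5, -0.1]
grip_width: 0.0281
gripper_force: 0.0
```

Request:
send_rows(
  deltas=[
    [[0,0,0],[0,0,0],-1],
    [[0,0,0],[0,0,0],-1],
    [[0,0,0],[0,0,0],-1],
    [[0,0,0],[0,0,0],-1],
  ],
  newtons=15,
)

```text
clock: 12.35
position: [0.5733, -0.3331, 0.1481]
tool_rot: [3.14, -0.001, -0.233]
wrist_force: [0.2, -1.5, 1.4]
grip_width: 0.0095
gripper_force: 15.0
```

Run:
```python
import numpy as np
s=np.array([2,3,4]+[5]*18+[4,3,2,1,1]);a=np.radians(18.05+np.r_[0,np.cumsum(s)])
print(s.sum());y=.1420*np.cos(a)/.02;z=-.1420*np.sin(a)/.02
for i,(p,q) in enumerate(zip(np.diff(y),np.diff(z))):print(i,f"{p:.2f} {q:.2f}",np.cumsum(s)[i])
```

```text
110
0 -0.08 -0.23 2
1 -0.14 -0.35 5
2 -0.21 -0.45 9
3 -0.31 -0.54 14
4 -0.35 -0.51 19
5 -0.39 -0.48 24
6 -0.43 -0.44 29
7 -0.47 -0.40 34
8 -0.50 -0.36 39
9 -0.53 -0.31 44
10 -0.56 -0.27 49
11 -0.58 -0.22 54
12 -0.60 -0.17 59
13 -0.61 -0.11 64
14 -0.62 -0.06 69
15 -0.62 -0.00 74
16 -0.62 0.05 79
17 -0.61 0.10 84
18 -0.60 0.16 89
19 -0.58 0.21 94
20 -0.56 0.26 99
21 -0.43 0.24 103
22 -0.31 0.20 106
23 -0.20 0.14 108
24 -0.10 0.07 109
25 -0.10 0.08 110
```

Request:
send_rows(
  deltas=[
    [[0,-0.08,-0.23],[0,0,0],-1],
    [[0,-0.14,-0.35],[0,0,0],-1],
    [[0,-0.21,-0.45],[0,0,0],-1],
    [[0,-0.31,-0.54],[0,0,0],-1],
    [[0,-0.35,-0.51],[0,0,0],-1],
    [[0,-0.39,-0.48],[0,0,0],-1],
    [[0,-0.43,-0.44],[0,0,0],-1],
    [[0,-0.47,-0.4],[0,0,0],-1],
  ],
  newtons=20,
)

```text
clock: 13.35
position: [0.5841, -0.2878, 0.2177]
tool_rot: [3.138, -0.003, -0.233]
wrist_force: [0.1, -6.5, 3.5]
grip_width: 0.0094
gripper_force: 20.0
```

Run:
```python
from h import *
o=get_obs();R=Rn.from_euler("xyz",[np.pi,0,-.232]).as_matrix()
print(R.T@(o["position"]-np.array([.5733,-.3331,.1481]))/.02, o["wrist_force"],"want",[0,-2.38,-3.4])
```

```text
[ 0.00536875 -2.32638676 -3.47962165] [ 0.12714459 -6.5199464   3.4850356 ] want [0, -2.38, -3.4]
```

Request:
send_rows(
  deltas=[
    [[0,-0.5,-0.36],[0,0,0],-1],
    [[0,-0.53,-0.31],[0,0,0],-1],
    [[0,-0.56,-0.27],[0,0,0],-1],
    [[0,-0.58,-0.22],[0,0,0],-1],
    [[0,-0.6,-0.17],[0,0,0],-1],
    [[0,-0.61,-0.11],[0,0,0],-1],
    [[0,-0.62,-0.06],[0,0,0],-1],
    [[0,-0.62,0],[0,0,0],-1],
  ],
)

```text
clock: 14.35
position: [0.6064, -0.1946, 0.246]
tool_rot: [-3.141, -0.002, -0.232]
wrist_force: [4.7, -2.7, 2.4]
grip_width: 0.0093
gripper_force: 20.0
```

Request:
send_rows(
  deltas=[
    [[0,-0.62,0.05],[0,0,0],-1],
    [[0,-0.61,0.1],[0,0,0],-1],
    [[0,-0.6,0.16],[0,0,0],-1],
    [[0,-0.58,0.21],[0,0,0],-1],
  ],
)

```text
clock: 14.85
position: [0.6168, -0.1481, 0.2344]
tool_rot: [-3.141, -0.0, -0.232]
wrist_force: [5.4, -2.0, -0.6]
grip_width: 0.0095
gripper_force: 20.0
```

Request:
send_rows(
  deltas=[
    [[0,-0.56,0.26],[0,0,0],-1],
    [[0,-0.43,0.24],[0,0,0],-1],
    [[0,-0.31,0.2],[0,0,0],-1],
    [[0,-0.2,0.14],[0,0,0],-1],
    [[0,-0.1,0.07],[0,0,0],-1],
    [[0,-0.1,0.08],[0,0,0],-1],
    [[0,0,0],[0,0,0],-1],
  ],
)

```text
clock: 15.72
position: [0.6237, -0.1163, 0.2153]
tool_rot: [3.141, 0.001, -0.233]
wrist_force: [3.8, -1.1, 1.3]
grip_width: 0.0092
gripper_force: 20.0
```

Run:
```python
from h import *
o=get_obs();R=Rn.from_euler("xyz",[np.pi,0,-.232]).as_matrix()
print(R.T@(o["position"]-np.array([.5733,-.3331,.1481])), o["wrist_force"],"want",-.087-.135,-(.112-.044),o["tool_rot"])
cv2.imwrite("pics/s4.png",cv2.resize(snapshot("side")[150:330,250:430],None,fx=3,fy=3))
crop("top",240,440,190,340,3,"pics/t4.png")
```

```text
[-0.00076409 -0.22261183 -0.06717076] [ 3.80863934 -1.07169118  1.26020111] want -0.222 -0.068 [ 3.14123600e+00  6.97130491e-04 -2.32773915e-01]
```

View pics/s4.png

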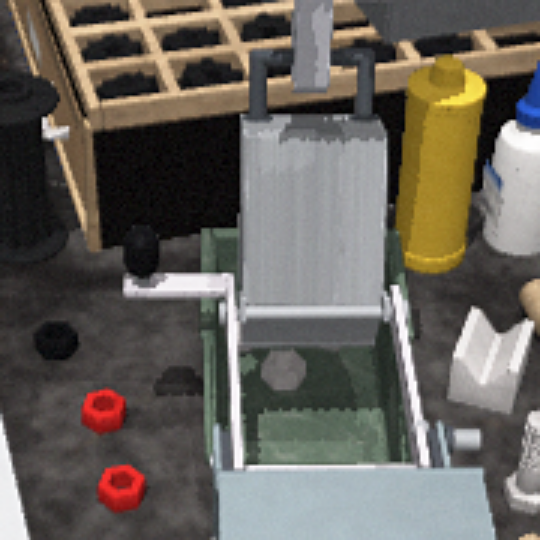

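The hopper is tipped right over; one nut is visible in the bin at crop (283,370), the others would be hidden behind the hopper. Nudge to the stop, wait, then look from the top.

Request:
send_rows(
  deltas=[
    [[0,-0.08,0.06],[0,0,0],-1],
    [[0,-0.08,0.06],[0,0,0],-1],
    [[0,0,0],[0,0,0],-1],
    [[0,0,0],[0,0,0],-1],
    [[0,0,0],[0,0,0],-1],
    [[0,0,0],[0,0,0],-1],
    [[0,0,0],[0,0,0],-1],
  ],
)

```text
clock: 16.7
position: [0.624, -0.1161, 0.2149]
tool_rot: [3.138, -0.001, -0.234]
wrist_force: [-1.3, -5.6, 11.6]
grip_width: 0.0094
gripper_force: 20.0
```

Run:
```python
from h import *
a=cv2.resize(snapshot("top")[190:340,240:400],None,fx=2.5,fy=2.5);b=cv2.resize(snapshot("side")[200:325,270:430],None,fx=2.5,fy=2.5)
cv2.imwrite("pics/c5.png",cv2.hconcat([a,cv2.copyMakeBorder(b,0,a.shape[0]-b.shape[0],0,0,0)]))
```

```text
(no output)
```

View pics/c5.png

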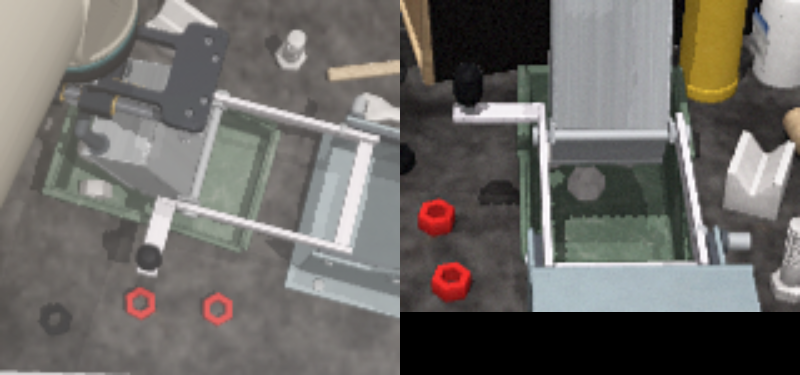

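It is against its stop (reaction force ~12 N); nuts show in the bin at (97,187) and (587,182). Reverse the arc gently.

Request:
send_rows(
  deltas=[
    [[0,0.16,-0.12],[0,0,0],-1],
    [[0,0.1,-0.08],[0,0,0],-1],
    [[0,0.1,-0.07],[0,0,0],-1],
    [[0,0.2,-0.14],[0,0,0],-1],
    [[0,0.31,-0.2],[0,0,0],-1],
    [[0,0.43,-0.24],[0,0,0],-1],
    [[0,0.56,-0.26],[0,0,0],-1],
    [[0,0.58,-0.21],[0,0,0],-1],
  ],
)

```text
clock: 17.8
position: [0.6132, -0.1604, 0.2402]
tool_rot: [-3.14, 0.0, -0.232]
wrist_force: [0.6, 2.2, 2.4]
grip_width: 0.0092
gripper_force: 20.0
```

Request:
send_rows(
  deltas=[
    [[0,0.6,-0.16],[0,0,0],-1],
    [[0,0.61,-0.1],[0,0,0],-1],
    [[0,0.62,-0.05],[0,0,0],-1],
    [[0,0.62,0],[0,0,0],-1],
    [[0,0.62,0.06],[0,0,0],-1],
    [[0,0.61,0.11],[0,0,0],-1],
    [[0,0.6,0.17],[0,0,0],-1],
    [[0,0.58,0.22],[0,0,0],-1],
  ],
)

```text
clock: 18.8
position: [0.5904, -0.2558, 0.2336]
tool_rot: [3.142, 0.001, -0.233]
wrist_force: [-3.1, 1.9, 2.0]
grip_width: 0.0091
gripper_force: 20.0
```

Request:
send_rows(
  deltas=[
    [[0,0.56,0.27],[0,0,0],-1],
    [[0,0.53,0.31],[0,0,0],-1],
    [[0,0.5,0.36],[0,0,0],-1],
    [[0,0.47,0.4],[0,0,0],-1],
    [[0,0.43,0.44],[0,0,0],-1],
    [[0,0.39,0.48],[0,0,0],-1],
    [[0,0.35,0.51],[0,0,0],-1],
  ],
)

```text
clock: 19.68
position: [0.576, -0.3186, 0.1781]
tool_rot: [3.141, 0.0, -0.233]
wrist_force: [-3.8, 0.3, 0.6]
grip_width: 0.0093
gripper_force: 20.0
```

Request:
send_rows(
  deltas=[
    [[0,0.31,0.54],[0,0,0],-1],
    [[0,0.21,0.45],[0,0,0],-1],
    [[0,0.1,0.25],[0,0,0],-1],
    [[0,0.05,0.13],[0,0,0],-1],
    [[0,0.04,0.1],[0,0,0],-1],
    [[0,0.02,0.06],[0,0,0],-1],
    [[0,0,0],[0,0,0],-1],
    [[0,0,0],[0,0,0],-1],
  ],
)

```text
clock: 20.68
position: [0.5728, -0.3323, 0.1484]
tool_rot: [3.141, 0.0, -0.232]
wrist_force: [-5.0, -0.6, 0.2]
grip_width: 0.0089
gripper_force: 20.0
```

Request:
send_rows(
  deltas=[
    [[0,0,0.05],[0,0,0],-1],
    [[0,0,0.05],[0,0,0],-1],
    [[0,0,0.05],[0,0,0],-1],
    [[0,0,0],[0,0,0],-1],
  ],
)

```text
clock: 21.18
position: [0.5727, -0.3328, 0.1455]
tool_rot: [3.14, 0.0, -0.233]
wrist_force: [-5.1, -1.2, -0.7]
grip_width: 0.0092
gripper_force: 20.0
```

Request:
send_rows(
  deltas=[
    [[0,0,0.05],[0,0,0],-1],
    [[0,0,0.05],[0,0,0],-1],
    [[0,0,0.05],[0,0,0],-1],
    [[0,0,0],[0,0,0],-1],
  ],
)

```text
clock: 21.68
position: [0.5727, -0.333, 0.144]
tool_rot: [3.14, -0.001, -0.233]
wrist_force: [-8.6, 0.2, 8.6]
grip_width: 0.0088
gripper_force: 20.0
```

Request:
send_rows(
  deltas=[
    [[0,0,-0.06],[0,0,0],-1],
    [[0,0,0],[0,0,0],-0.4],
    [[0,0,0],[0,0,0],-0.4],
    [[0,0,0],[0,0,0],-0.4],
    [[0,0,-0.6],[0,0,0],-0.4],
    [[0,0,-1],[0,0,0],-0.4],
    [[0,0,-1],[0,0,0],-0.4],
    [[0,0,-1],[0,0,0],-0.4],
  ],
)

```text
clock: 22.68
position: [0.5735, -0.3322, 0.2171]
tool_rot: [3.141, -0.001, -0.232]
wrist_force: [-0.0, 0.6, 0.2]
grip_width: 0.0278
gripper_force: 0.0
```

Request:
send_rows(
  deltas=[
    [[0,0,-1],[0,0,0],-0.4],
    [[-0.7,-0.98,0],[0,0,0],0.1],
    [[-0.7,-0.98,0],[0,0,0],0.1],
    [[-0.7,-0.98,0],[0,0,0],0.1],
    [[-0.7,-0.98,0],[0,0,0],0.1],
    [[-0.7,-0.98,0],[0,0,0],0.1],
    [[-0.7,-0.98,0],[0,0,0],0.1],
    [[-0.5,-0.98,0],[0,0,0],0.1],
  ],
)

```text
clock: 23.68
position: [0.5133, -0.1762, 0.2364]
tool_rot: [-3.141, -0.002, -0.233]
wrist_force: [-0.2, -0.1, -0.2]
grip_width: 0.0518
gripper_force: 0.0
```

Run:
```python
from h import *
o=get_obs();R=Rn.from_euler("xyz",[np.pi,0,-.232]).as_matrix()
print(o["position"],o["wrist_force"],R.T@(np.array([.5187,-.1601,.135])-o["position"])/.02)
```

```text
[ 0.51329207 -0.17616244  0.23635978] [-0.21649213 -0.07309041 -0.20969811] [ 0.07849472 -0.84377569  5.06798912]
```

Request:
send_rows(
  deltas=[
    [[0.08,-0.8,0],[0,0,0],0.1],
    [[0,0,0.9],[0,0,0],0.1],
    [[0,0,0.9],[0,0,0],0.1],
    [[0,0,0.9],[0,0,0],0.1],
    [[0,0,0],[0,0,0],0.1],
    [[0,0,0],[0,0,0],0.1],
  ],
)

```text
clock: 24.42
position: [0.5193, -0.1618, 0.1821]
tool_rot: [3.141, -0.001, -0.232]
wrist_force: [-0.2, -0.2, 0.6]
grip_width: 0.0519
gripper_force: 0.0
```

Request:
send_rows(
  deltas=[
    [[0,0,0.8],[0,0,0],0.1],
    [[0,0,0.8],[0,0,0],0.1],
    [[0,0,0.7],[0,0,0],0.1],
    [[0,0,0],[0,0,0],-0.7],
    [[0,0,0],[0,0,0],-0.7],
    [[0,0,0],[0,0,0],-0.7],
    [[0,0,0],[0,0,0],-0.7],
  ],
  newtons=35,
)

```text
clock: 25.3
position: [0.5189, -0.1615, 0.136]
tool_rot: [-3.141, -0.001, -0.232]
wrist_force: [0.2, 0.9, 0.7]
grip_width: 0.0192
gripper_force: 35.0
```

Request:
send_rows(
  deltas=[
    [[0,0.3,0],[0,0,0],-0.7],
    [[0,0.4,0],[0,0,0],-0.7],
    [[0,0.5,0],[0,0,0],-0.7],
    [[0,0.6,0],[0,0,0],-0.7],
    [[0,0.6,0],[0,0,0],-0.7],
    [[0,0.6,0],[0,0,0],-0.7],
    [[0,0.6,0],[0,0,0],-0.7],
    [[0,0.6,0],[0,0,0],-0.7],
  ],
)

```text
clock: 26.3
position: [0.4988, -0.2447, 0.1359]
tool_rot: [3.141, -0.001, -0.233]
wrist_force: [1.5, 3.4, 4.7]
grip_width: 0.0192
gripper_force: 35.0
```

Request:
send_rows(
  deltas=[
    [[0,0.5,0],[0,0,0],-0.7],
    [[0,0.3,0],[0,0,0],-0.7],
    [[0,0.2,0],[0,0,0],-0.7],
    [[0,0.15,0],[0,0,0],-0.7],
    [[0,0.1,0],[0,0,0],-0.7],
    [[0,0,0],[0,0,0],-0.7],
  ],
)

```text
clock: 27.05
position: [0.4933, -0.2676, 0.1359]
tool_rot: [-3.14, -0.0, -0.233]
wrist_force: [0.6, 5.4, 6.8]
grip_width: 0.019
gripper_force: 35.0
```

Request:
send_rows(
  deltas=[
    [[0,0.1,0],[0,0,0],-0.7],
    [[0,0.1,0],[0,0,0],-0.7],
    [[0,0.1,0],[0,0,0],-0.7],
    [[0,0,0],[0,0,0],-0.7],
  ],
)

```text
clock: 27.55
position: [0.4933, -0.2678, 0.1358]
tool_rot: [-3.133, 0.001, -0.23]
wrist_force: [2.1, 14.7, 10.2]
grip_width: 0.0191
gripper_force: 35.0
```

Hard home (stop felt, no further travel). Relax, release, rise and move away.

Request:
send_rows(
  deltas=[
    [[0,-0.3,0],[0,0,0],-0.7],
    [[0,0,0],[0,0,0],0.1],
    [[0,0,0],[0,0,0],0.1],
    [[0,0,0],[0,0,0],0.1],
    [[0,0,-0.6],[0,0,0],0.1],
    [[0,0,-1],[0,0,0],0.1],
    [[0,0,-1],[0,0,0],0.1],
    [[0,0,-1],[0,0,0],0.1],
  ],
)

```text
clock: 28.55
position: [0.4934, -0.268, 0.2089]
tool_rot: [3.141, -0.001, -0.233]
wrist_force: [0.3, 0.4, -0.1]
grip_width: 0.0518
gripper_force: 0.0
```

Request:
send_rows(
  deltas=[
    [[0,0,-1],[0,0,0],0.1],
    [[-0.56,0.98,0],[0,0,0],0.1],
    [[-0.56,0.98,0],[0,0,0],0.1],
    [[-0.56,0.98,0],[0,0,0],0.1],
    [[-0.56,0.98,0],[0,0,0],0.1],
    [[-0.56,0.98,0],[0,0,0],0.1],
    [[-0.56,0.98,0],[0,0,0],0.1],
    [[-0.56,0.98,0],[0,0,0],0.1],
  ],
)

```text
clock: 29.55
position: [0.3849, -0.384, 0.2283]
tool_rot: [3.141, -0.001, -0.233]
wrist_force: [-0.3, -0.7, -0.4]
grip_width: 0.0514
gripper_force: 0.0
```

Request:
send_rows(
  deltas=[
    [[-0.56,0.98,0],[0,0,0],0.1],
    [[-0.56,0.98,0],[0,0,0],0.1],
    [[-0.56,0.98,0],[0,0,0],0.1],
    [[-0.56,0.98,0],[0,0,0],0.1],
    [[-0.56,0.98,0],[0,0,0],0.1],
    [[-0.56,0.98,0],[0,0,0],0.1],
    [[0,0,0],[0,0,0],0.1],
    [[0,0,0],[0,0,0],0.1],
  ],
)

```text
clock: 30.55
position: [0.2938, -0.4815, 0.2278]
tool_rot: [-3.141, -0.001, -0.232]
wrist_force: [0.5, 0.2, -0.3]
grip_width: 0.0515
gripper_force: 0.0
```

Run:
```python
from h import *
a=cv2.resize(snapshot("top")[190:340,245:475],None,fx=2,fy=2);b=cv2.resize(snapshot("side")[190:390,270:440],None,fx=1.8,fy=1.5)
cv2.imwrite("pics/c6.png",cv2.hconcat([a,b[:300]]))
a0=cv2.imread("pics/top0.png");cv2.imwrite("pics/d.png",0*a0[:1]);print(get_obs()["wrist_force"],get_obs()["position"])
d=cv2.absdiff(a0,snapshot("top")).max(2)>40
n,_,st,_=cv2.connectedComponentsWithStats(d.astype(np.uint8));print([s.tolist() for s in st[1:] if s[4]>15])
```

```text
[ 0.77206565  0.23716616 -0.81243737] [ 0.29409362 -0.48123864  0.22762835]
[[281, 234, 11, 10, 59], [272, 242, 12, 13, 87], [290, 252, 12, 12, 75], [378, 252, 9, 15, 43], [386, 255, 5, 7, 16], [395, 256, 12, 13, 37], [402, 259, 6, 6, 19], [274, 262, 11, 7, 59], [375, 270, 8, 10, 32], [384, 273, 4, 8, 18], [391, 274, 6, 10, 26], [399, 277, 8, 9, 33], [200, 341, 226, 28, 3552], [429, 365, 9, 4, 27], [451, 397, 189, 83, 8289], [526, 448, 10, 3, 20], [496, 451, 7, 10, 29]]
```

View pics/c6.png

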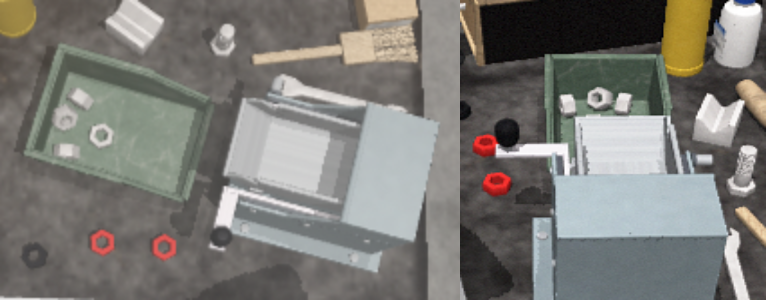

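The picture shows all four nuts in the bin (around (65–100, 98–150)). The hopper is empty and home, and nothing else has moved.

```bash
python3 -c "
from workcell import *
print(job_done())"
```

```text
the job is handed in; nothing more can be done
None
```

The job is handed in: all four nuts are in the bin, the empty hopper is level and pushed fully home, and the arm is clear, with nothing else on the bench moved; it took about 31 s of the 70 s allowed.

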